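# Set up a dry-well calibrator with probe and reader

### The arm

A 7-joint arm with a two-finger parallel gripper is mounted at the origin on a cart in front of the work surface, level with it; the furniture and walls round the work are solid. World frame = base frame: x ahead of the robot, y to its left, z up, the work surface at z = 0. Lengths are in m, angles in rad, forces in N, time in s.
With the tool pointing down it reaches from about 0.425 to 0.875 m from the base axis. Payload 8.4 kg.
Tool frame: the origin (TCP) lies between the finger pads; the fingertips stand manip.tcp_to_tips ahead of it and the grasp point (between the pads) lies 11 mm behind it (manip.tcp_to_tips is the distance from the TCP to the fingertips, in m); z points along the fingers, y is the line along which they close (so a half turn about z gives the same grasp; the last joint's range is limited). The gripper opens to 85 mm and grips with 20 to 120 N. Pads are 22 mm wide; open, the fingers measure 114 mm over their backs; the gripper's body (76 mm by 85 mm) begins 54 mm behind the grasp point. The pads swing forward as they close: fully open they stand 13 mm farther back than shut.
Start: joints at [1.037, 0.333, 0.04, 1.465, -0.013, 1.343, -0.059], TCP at [0.274, -0.59, 0.239] pointing down, gripper open.
Joint ranges: [-2.58, 2.58], [-0.38, 2.09], [-1.3, 1.39], [0.25, 2.4], [-1.5, 4.64], [0.08, 2.09], [-2.65, 2.65]. Speed limits (rad/s): [2.22, 2.22, 2.79, 2.79, 3.14, 3.14, 3.14].

### API

Orientations are given as a rotation vector (axis times angle).
In Python, from workcell import manip gives the robot as it stands. Calls block until the motion is done:
- manip.movep(position, orientation): joint-space move of the TCP to a pose.
- manip.move_l(position, ori=None, speed=0.15): straight line of the TCP; ori=None keeps the orientation; speed is the mean speed in m/s.
- manip.movej(angles): joint-space move.
- manip.gripper_to(opening, f_grip=None): finger opening in m; f_grip is the grip in N (None keeps the last); returns when the fingers have stopped.
- manip.hold(seconds).
- manip.ik(position, orientation): joint angles nearest the present ones, or None.
- manip.get_image(name): name is "side" or "top"; returns a dict with "pixels" (384x512x3 uint8, red, green, blue), "z_map" (384x512 float32, m along the optical axis (not along the pixel's ray), 0 where there is no reading), "camera_matrix" (3x3 intrinsics, pixels), "position" and "attitude" of the camera in the world. Camera axes: x right, y down, z forward; pixel columns grow to the right and rows downward; lengths in m; the calibration is good to about 2 mm. A picture is of the moment at which its call begins.
A pose or a line that the arm cannot do raises manip.MotionError and nothing moves.
- manip.sign_off(): hands the job in; it is judged then, once.
Trained networks look in the newest picture that a camera, given by its name, has taken for a name from the list of things; names that differ only in an ending like _2 or _b are one class to them, and where a whole thing is asked for, a point or a joint stands for the part that bears it (a point fixed in the world has none). Each returns a list of dicts, best first, with "conf" (0 to 1); they miss things now and then, are a little off and sometimes report something else, mostly with a low value. They report only what shows in the picture. A call takes as long as a camera call. They do not tell look-alikes from the thing itself.
- manip.recognise(camera, target): "bbox" ([centre column, centre row, width, height] in pixels, round what is visible of it).
- manip.silhouettes(camera, target): "mask" (384x512 bool, what is visible of it) and "bbox" ([centre column, centre row, width, height] in pixels, round what is visible of it).
Readings, each from a call of its own:
- manip.get_clock(): time.
- manip.get_q(): joint angles.
- manip.get_qvel(): joint speeds.
- manip.get_effort(): joint torques, N m.
- manip.get_tcp_pos(): TCP position.
- manip.get_ee_rot(): TCP orientation.
- manip.get_ft_force(): force on the tool from outside, world axes, zero at the start.
- manip.get_ft_torque(): the same for the moment, N m.
- manip.get_finger_gap(): finger opening in m.
- manip.get_grasp_force(): force on a finger pad.
Only numpy, scipy, OpenCV 4.12 (cv2) and the standard library are available. Lean on these libraries where they do the work, as an engineer would, in place of code of your own. Each camera call takes 0.05 s, during which the arm holds its last target. There are 200 camera calls.

### The job

Set up the calibrator on the bench: pull the red plug out of it and park the plug fully down in the free hole of the grey probe stand, then put the orange-handled probe fully home in the well you have just opened. After that lay the yellow handheld reader, screen up and lengthways, on the narrow sloping cradle with its lower end down at the lip, and last of all press the green start button right down with everything in place. Leave the black plug, the grey-handled probe and everything else on the bench (such as the bearing and the tape roll beside the work) where they are.

Things in the scene. Friction and masses are not known exactly. Their poses are not given: they have to be found in the camera images.
- calibrator: dry-well calibrator, blue case with an aluminium well block at its rear, 150 (x) x 130 (y) x 100 (z) mm, fixed; origin at the centre of its underside, front to -x. Flat top at z = 100 mm with two wells and the green button; to the left of the button is a flush screen.
- well_a (a point): centre of the mouth of one well, in the top face (z = 100 mm, 35 mm behind and 30 mm to -y of the calibrator's centre). Vertical round hole, diameter 10.5 mm, 62 mm deep, mouth slightly chamfered. At the start one well holds the red plug and the other the black plug.
- well_b (a point): centre of the mouth of the other well, the same but 30 mm to +y of the calibrator's centre; the wells are 60 mm apart.
- start_button_top (a point): centre of the top of the green round push button (diameter 26 mm) at the front right of the calibrator's top; pressed downward, spring return.
- start_button (a joint): travel of the green button: 0 released, 0.006 m fully pressed; fully down takes 5 N.
- probe_stand: grey plastic stand block, 50 (x) x 160 (y) mm, top at z = 84 mm, on a dark plate 60 x 170 mm with rubber feet, fixed; origin at the centre of its underside. Three vertical holes in a row along y, 50 mm apart, each 10.5 mm in diameter and 62 mm deep, slightly chamfered; two hold the probes, one is free.
- stand_hole_1 (a point): centre of the mouth of the stand's hole at y = -50 mm, in its top face.
- stand_hole_2 (a point): centre of the mouth of the stand's middle hole, in its top face.
- stand_hole_3 (a point): centre of the mouth of the stand's hole at y = +50 mm, in its top face.
- red_plug: red plug, 58 mm long: steel stem 8 mm in diameter and 30 mm long with a tapered tip, round red head 24 mm in diameter and 28 mm high above it; origin at the lower tip of the stem, z along the stem up to the head. Fully home the head's underside rests on the face round the hole, so the origin lies 30 mm below the mouth.
- black_plug: the same plug in black, in the other well of the calibrator; stays there. origin at the lower tip of the stem, z along the stem up to the head. 
- orange_probe: cordless probe with an orange handle, 110 mm long: steel stem 8 mm in diameter and 55 mm long, tapered tip, round handle 22 mm in diameter (20 mm from 14 mm up) and 52 mm high; origin at the lower tip of the stem, z along the stem up to the head. Stands in the stand. Home: handle on the face, origin 55 mm below the mouth.
- grey_probe: the same probe with a grey handle, in another hole of the stand; stays there. origin at the lower tip of the stem, z along the stem up to the head. 
- cradle: reader cradle, fixed: dark foot plate 110 (x) x 66 (y) x 6 mm, carrying the narrow sloping aluminium seat; origin at the centre of its underside, low end to -x.
- cradle_seat: the cradle's sloping seat: plate 36 mm wide (y) and 8 mm thick, sloping up at 20 degrees along its x; origin on its upper face, 45 mm above the bench over the cradle's centre, x up the slope, z out of the face. Usable face from x = -52 mm, where a lip 46 mm wide stands 12 mm above the face, to x = +52 mm. The reader down at the lip has its origin at x = -2 mm, y = 0, z = 0.
- reader: yellow handheld reader lying screen up on the bench, 100 (x) x 50 (y) x 22 (z) mm; origin at the centre of its underside, screen toward +x on its top. Either end may point down the slope.
- bearing_6204: small steel ball bearing with a dark seal, 47 mm in diameter, 14 mm high; origin at the centre of its underside. Stays where it is.
- tape_roll: roll of black tape lying flat, 58 mm in diameter, 19 mm high; origin at the centre of its underside. Stays where it is.
There are look-alikes about, which are no part of the job. Of the things that look like the reader, take the one that is farthest to the robot's left at the start.

How it is judged:
On the way, in this order (a step that is already met when the one before it is completed fails the run):
1. the red plug is parked fully down in a hole of the probe stand (((z of red_plug in the frame of stand_hole_1 below -0.026 m and horizontal distance between red_plug and stand_hole_1 below 0.004 m and angle between red_plug's own z axis and vertical below 0.08 rad) or (z of red_plug in the frame of stand_hole_2 below -0.026 m and horizontal distance between red_plug and stand_hole_2 below 0.004 m and angle between red_plug's own z axis and vertical below 0.08 rad) or (z of red_plug in the frame of stand_hole_3 below -0.026 m and horizontal distance between red_plug and stand_hole_3 below 0.004 m and angle between red_plug's own z axis and vertical below 0.08 rad))), for 0.2 s.
2. the orange probe is fully home in the opened well (((z of orange_probe in the frame of well_a below -0.051 m and horizontal distance between orange_probe and well_a below 0.004 m and angle between orange_probe's own z axis and vertical below 0.08 rad) or (z of orange_probe in the frame of well_b below -0.051 m and horizontal distance between orange_probe and well_b below 0.004 m and angle between orange_probe's own z axis and vertical below 0.08 rad))), for 0.2 s.
3. the reader lies on the sloping cradle at its lip, let go (x of reader in the frame of cradle_seat between -0.008 and 0.012 m and y of reader in the frame of cradle_seat between -0.012 and 0.012 m and z of reader in the frame of cradle_seat between -0.004 and 0.005 m and angle between the x axis of reader and the x axis of cradle_seat, either way round below 0.15 rad and angle between reader's own z axis and vertical below 0.6 rad and contact force between the fingers and reader below 0.05 N), for 0.2 s.
4. the green button is pressed down while the plug, probe and reader are in place (value of joint start_button above 0.004 m and ((z of red_plug in the frame of stand_hole_1 below -0.026 m and horizontal distance between red_plug and stand_hole_1 below 0.004 m and angle between red_plug's own z axis and vertical below 0.08 rad) or (z of red_plug in the frame of stand_hole_2 below -0.026 m and horizontal distance between red_plug and stand_hole_2 below 0.004 m and angle between red_plug's own z axis and vertical below 0.08 rad) or (z of red_plug in the frame of stand_hole_3 below -0.026 m and horizontal distance between red_plug and stand_hole_3 below 0.004 m and angle between red_plug's own z axis and vertical below 0.08 rad)) and ((z of orange_probe in the frame of well_a below -0.051 m and horizontal distance between orange_probe and well_a below 0.004 m and angle between orange_probe's own z axis and vertical below 0.08 rad) or (z of orange_probe in the frame of well_b below -0.051 m and horizontal distance between orange_probe and well_b below 0.004 m and angle between orange_probe's own z axis and vertical below 0.08 rad)) and x of reader in the frame of cradle_seat between -0.008 and 0.012 m and y of reader in the frame of cradle_seat between -0.012 and 0.012 m and z of reader in the frame of cradle_seat between -0.004 and 0.005 m and angle between the x axis of reader and the x axis of cradle_seat, either way round below 0.15 rad and angle between reader's own z axis and vertical below 0.6 rad), for 0.1 s.
At the end, for the whole second after the job is handed in: Red plug (tip 26 mm or more deep in a stand hole) and orange probe (tip 51 mm or more deep in the opened well) upright, within 4 mm of the axis; reader screen up, flat on the seat, within 12 mm sideways, 14 mm of the lip and 0.15 rad lengthways; button released (under 3 mm); all at rest (((z of red_plug in the frame of stand_hole_1 below -0.026 m and horizontal distance between red_plug and stand_hole_1 below 0.004 m and angle between red_plug's own z axis and vertical below 0.08 rad) or (z of red_plug in the frame of stand_hole_2 below -0.026 m and horizontal distance between red_plug and stand_hole_2 below 0.004 m and angle between red_plug's own z axis and vertical below 0.08 rad) or (z of red_plug in the frame of stand_hole_3 below -0.026 m and horizontal distance between red_plug and stand_hole_3 below 0.004 m and angle between red_plug's own z axis and vertical below 0.08 rad)) and ((z of orange_probe in the frame of well_a below -0.051 m and horizontal distance between orange_probe and well_a below 0.004 m and angle between orange_probe's own z axis and vertical below 0.08 rad) or (z of orange_probe in the frame of well_b below -0.051 m and horizontal distance between orange_probe and well_b below 0.004 m and angle between orange_probe's own z axis and vertical below 0.08 rad)) and x of reader in the frame of cradle_seat between -0.008 and 0.012 m and y of reader in the frame of cradle_seat between -0.012 and 0.012 m and z of reader in the frame of cradle_seat between -0.004 and 0.005 m and angle between the x axis of reader and the x axis of cradle_seat, either way round below 0.15 rad and angle between reader's own z axis and vertical below 0.6 rad and value of joint start_button below 0.003 m and linear speed of each of red_plug, orange_probe, reader below 0.02 m/s); the robot touches nothing.
It fails at once if the black plug is moved more than 15 mm (distance of black_plug from where it was at the start of the episode above 0.015 m).
It fails at once if the grey probe is moved more than 15 mm (distance of grey_probe from where it was at the start of the episode above 0.015 m).
It fails at once if the bearing or the tape roll is moved more than 30 mm (distance of any of bearing_6204, tape_roll from where it was at the start of the episode above 0.03 m).
It also fails if it takes over 72 s, if anything falls off the work surface, if the arm or the gripper's body presses on something with over 40 N, if the wrist force passes 120 N, or if a joint passes its speed limit or range.

## Working session

There is one attempt and no reset: what is moved stays moved. The work goes in short steps, each a Python script; the robot and the scene stay as the last script left them, time stands still between calls to the robot, and variables do not carry over. Pictures are saved under pics/ and viewed, at most 10 in all, crops included, and the job is handed in when it is done.

```bash
mkdir -p pics; cat > h.py <<'E'
import numpy as np, cv2
from workcell import manip
from scipy.spatial.transform import Rotation as R
def cam(name):
    im=manip.get_image(name); a=np.array(im["attitude"],float)
    im["R"]=a if a.shape==(3,3) else (R.from_rotvec(a).as_matrix() if a.size==3 else R.from_quat(a).as_matrix())
    return im
def cloud(im):
    z=im["z_map"].astype(float); K=np.array(im["camera_matrix"]); v,u=np.indices(z.shape)
    P=np.stack([(u-K[0,2])/K[0,0]*z,(v-K[1,2])/K[1,1]*z,z],-1)@im["R"].T+np.array(im["position"])
    P[z<=0]=np.nan
    return P
def save(im,fn,box=None,s=1):
    p=im["pixels"][...,::-1]
    if box: p=p[box[1]:box[3],box[0]:box[2]]
    cv2.imwrite("pics/"+fn,cv2.resize(p,None,fx=s,fy=s,interpolation=cv2.INTER_CUBIC))
E
python3 - <<'E'
from h import *
ims={}
for n in("top","side"):
    im=cam(n); ims[n]=im
    print(n,im["camera_matrix"],im["position"],im["attitude"])
    P=cloud(im); np.savez(n+"0.npz",P=P,px=im["pixels"])
    save(im,n+"0.png")
    for t in["calibrator","probe_stand","red_plug","black_plug","orange_probe","grey_probe","cradle","reader","bearing_6204","tape_roll","start_button_top"]:
        for d in manip.silhouettes(n,t):
            m=d["mask"]; q=P[m]; q=q[~np.isnan(q[:,0])]
            if d["conf"]>.2 and len(q): print(n,t,round(d["conf"],2),np.round(d["bbox"]).tolist(),"med",np.median(q,0).round(3),"zmax",np.percentile(q[:,2],95).round(3))
print(manip.get_clock(),manip.tcp_to_tips,manip.get_ee_rot())
E
```

```text
top [[396.17642642   0.         250.60522107]
 [  0.         396.17642642 193.71374278]
 [  0.           0.           1.        ]] [0.48770083 0.05256753 1.21616573] [-2.19436292  2.13915898 -0.12450302]
top calibrator 0.68 [176.0, 242.0, 56.0, 54.0] med [0.464 0.253 0.101] zmax 0.113
top red_plug 0.58 [165.0, 229.0, 11.0, 9.0] med [0.508 0.283 0.128] zmax 0.132
top black_plug 0.45 [186.0, 232.0, 8.0, 9.0] med [0.501 0.222 0.129] zmax 0.133
top grey_probe 0.46 [244.0, 170.0, 3.0, 8.0] med [0.674 0.069 0.135] zmax 0.141
top cradle 0.93 [124.0, 224.0, 32.0, 41.0] med [0.52  0.425 0.034] zmax 0.061
top reader 0.95 [380.0, 208.0, 30.0, 38.0] med [ 0.586 -0.346  0.023] zmax 0.027
top reader 0.77 [336.0, 199.0, 22.0, 34.0] med [ 0.617 -0.2    0.023] zmax 0.027
top reader 0.69 [260.0, 174.0, 54.0, 24.0] med [0.667 0.019 0.084] zmax 0.089
top bearing_6204 0.58 [155.0, 175.0, 16.0, 15.0] med [0.673 0.341 0.014] zmax 0.018
top tape_roll 0.68 [231.0, 143.0, 18.0, 20.0] med [0.778 0.113 0.019] zmax 0.023
top start_button_top 0.49 [244.0, 169.0, 8.0, 11.0] med [0.676 0.069 0.132] zmax 0.14
side [
[... 978 characters left out ...]
.0, 171.0, 6.0, 18.0] med [ 0.672 -0.024  0.114] zmax 0.136
side cradle 0.85 [271.0, 297.0, 55.0, 39.0] med [0.52  0.444 0.007] zmax 0.057
side reader 0.58 [264.0, 176.0, 28.0, 14.0] med [ 0.619 -0.183  0.018] zmax 0.023
side reader 0.46 [280.0, 161.0, 27.0, 12.0] med [ 0.582 -0.333  0.018] zmax 0.024
side bearing_6204 0.62 [213.0, 269.0, 18.0, 14.0] med [0.671 0.35  0.012] zmax 0.015
side tape_roll 0.52 [197.0, 216.0, 22.0, 16.0] med [0.774 0.122 0.013] zmax 0.019
side tape_roll 0.42 [298.0, 242.0, 66.0, 65.0] med [0.46  0.317 0.089] zmax 0.103
side start_button_top 0.46 [320.0, 213.0, 10.0, 11.0] med [0.418 0.231 0.116] zmax 0.122
1.2 0.008 [-3.06764971e+00 -6.77507616e-01  5.55277532e-06]
```

View pics/top0.png

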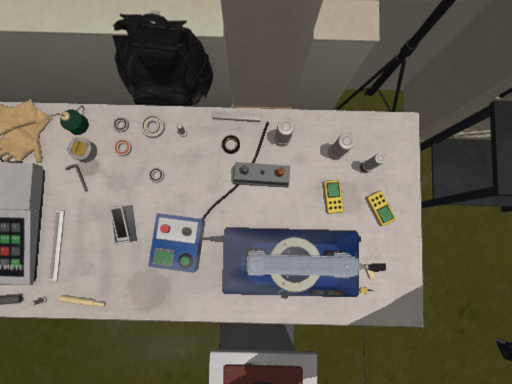

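View pics/side0.png

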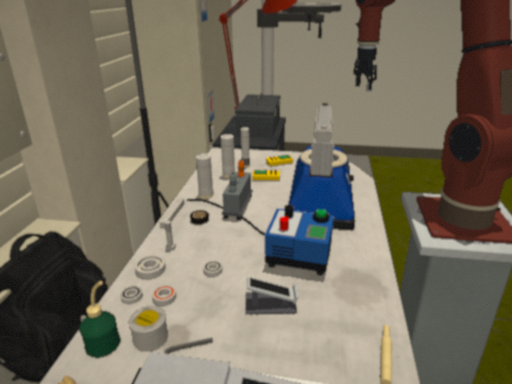

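```bash
python3 - <<'E'
import cv2,numpy as np
p=np.load("top0.npz")["px"][...,::-1]
a=cv2.resize(p[155:275,110:300],None,fx=4,fy=4,interpolation=cv2.INTER_CUBIC)
cv2.imwrite("pics/cropA.png",a)
b=cv2.resize(p[160:250,310:410],None,fx=5,fy=5,interpolation=cv2.INTER_CUBIC)
cv2.imwrite("pics/cropB.png",b)
E
```

```text
(no output)
```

View pics/cropA.png

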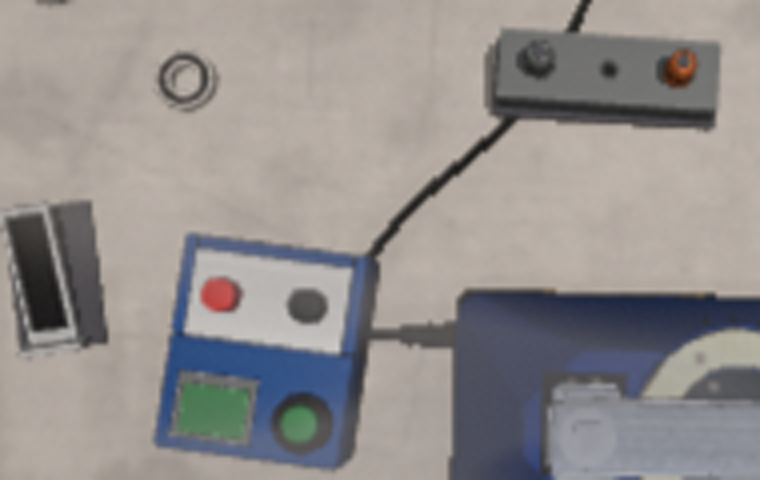

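View pics/cropB.png

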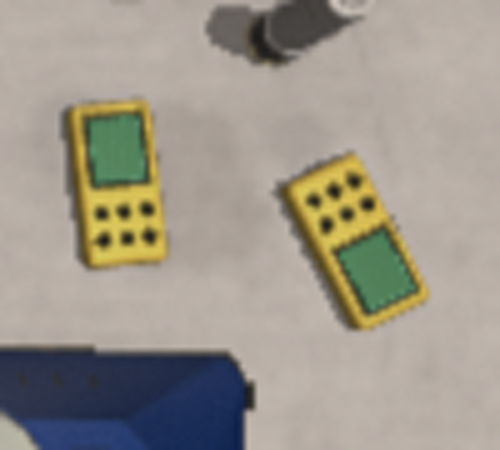

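The top view shows:
- Red plug at (165,229), black plug at (187,231), button at (185,261).
- Stand with grey probe at (244,169), free middle hole at (262,172) and orange probe at (280,172).
- Cradle at (122,224).

There are two reader-like things, at (334,197) with y≈-0.20 and (381,208) with y≈-0.35. The one at (334,197) has the larger y, so it is farthest to the robot's left. It is the target, and the enlarged crop confirms it.

Next I fit the geometry.

```bash
cat > fit.py <<'E'
import numpy as np, cv2
def sel(P,c,r,z0,z1):
    return P[(np.hypot(P[...,0]-c[0],P[...,1]-c[1])<r)&(P[...,2]>z0)&(P[...,2]<z1)]
def rect(q,dim):
    (c,s,a)=cv2.minAreaRect((q[:,:2]*1000).astype(np.float32)); return np.round(c,1),np.round(s,1),round(a,1)
E
python3 - <<'E'
from fit import *
T=np.load("top0.npz")["P"];S=np.load("side0.npz")["P"]
for n,P in(("top",T),("side",S)):
    print(n)
    for k,c,z in(("red",(.508,.283),(.118,.140)),("black",(.501,.222),(.118,.140)),("grey",(.674,.069),(.125,.15)),("orange",(.672,-.026),(.125,.15)),("button",(.418,.228),(.106,.13))):
        q=sel(P,c,.025,*z); 
        if len(q)<3: print(k,len(q));continue
        (cx,cy),r=cv2.minEnclosingCircle((q[:,:2]*1000).astype(np.float32))
        print(k,len(q),"mean",q.mean(0).round(4),"med z",np.median(q[:,2]).round(4),"circ",round(cx,1),round(cy,1),round(r,1))
    for k,c,r,z in(("calib",(.47,.25),.115,(.09,.108)),("stand",(.667,.02),.1,(.076,.092)),("reader",(.617,-.2),.075,(.012,.035)),("cradle",(.52,.425),.1,(.02,.09)),("foot",(.52,.425),.1,(.003,.012))):
        q=sel(P,c,r,*z); print(k,len(q),rect(q,0),"z",np.median(q[:,2]).round(4))
# cradle seat plane (top)
q=sel(T,(.52,.425),.09,.015,.09)
for _ in range(5):
    A=np.c_[q[:,:2],np.ones(len(q))]; s=np.linalg.lstsq(A,q[:,2],rcond=None)[0]; e=q[:,2]-A@s; q=q[abs(e)<max(.003,1.5*e.std())]
print("plane",s,np.degrees(np.arctan(np.hypot(*s[:2]))),"az",np.degrees(np.arctan2(s[1],s[0])),q.mean(0),len(q))
# height map 5cm cells
P=np.concatenate([T.reshape(-1,3),S.reshape(-1,3)]);P=P[~np.isnan(P[:,0])]
xs=np.arange(.25,.9,.05);ys=np.arange(-.6,.6,.05)
print("y:   "," ".join("%4d"%round(y*100) for y in ys))
for x in xs:
    print("%4d "%round(x*100)," ".join("%4d"%(max([-1]+list(np.round(P[(P[:,0]>=x)&(P[:,0]<x+.05)&(P[:,1]>=y)&(P[:,1]<y+.05),2]*1000)))) for y in ys))
E
```

```text
top
red 65 mean [0.5075 0.2829 0.1286] med z 0.1287 circ 507.4 283.2 11.9
black 65 mean [0.5013 0.2231 0.1286] med z 0.1286 circ 501.5 223.5 11.7
grey 41 mean [0.6783 0.0684 0.1354] med z 0.1361 circ 679.5 68.2 9.8
orange 40 mean [ 0.6742 -0.0306  0.1362] med z 0.1369 circ 675.3 -31.0 9.6
button 183 mean [0.4216 0.2243 0.1167] med z 0.1147 circ 420.8 225.1 20.8
calib 2179 (array([469.5, 257.1]), array([130.2, 150.3]), 84.0) z 0.1012
stand 845 (array([677.6,  18.3]), array([159.7,  50.6]), 87.6) z 0.0853
reader 543 (array([ 619.6, -202.6]), array([100. ,  50.7]), 6.8) z 0.0233
cradle 490 (array([516.9, 429.5]), array([109.1,  45. ]), 7.4) z 0.0448
foot 829 (array([521.9, 431.9]), array([184.7, 194.9]), 81.8) z 0.0048
side
red 72 mean [0.5052 0.289  0.1253] med z 0.1265 circ 504.5 286.4 12.9
black 66 mean [0.4988 0.2294 0.1249] med z 0.1264 circ 498.8 225.2 14.0
grey 32 mean [0.6762 0.0745 0.132 ] med z 0.1317 circ 676.0 71.9 10.1
orange 28 mean [ 0.6721 -0.0258  0.1314] med z 0.1305 circ 671.7 -27.6 10.5
button 150 mean [0.4188 0.2347 0.1143] med z 0.1126 circ 419.1 228.9 21.2
calib 1
[... 1540 characters left out ...]
   88   86   85   24   17    7    7    8   13   14    7    9    9   16
  65    -1   -1    7    8    7  153  151   29   30    8   89  144   90  142   85    6    7    7   21   19    8    8    8   14
  70    -1   -1    9    8    7  157  157  158  153    7   10   88   88   91   71    7    9    9    8    8   23   21   61   61
  75    -1   -1    8    7    8    9    7  156  156    8  146  145   23   26   26    8   11   76   20   24   20   20   57   69
  80    -1   -1    8    8    8    8    9    8    8    8  146  146   23   17   21    9    9   86   27   25   20   21    7  150
  85    -1   -1    7    8   10    8   10    7    9    8    9    7   26   27   26   29    7    8   25   26    8   14    9   68
```

```bash
cat >> h.py <<'E'
def down(yaw,tilt=0.):
    """tool z down; tool y (closing line) at world yaw; tilt leans tool z toward +x of frame whose yaw is yaw-90deg"""
    d=np.array([np.cos(yaw),np.sin(yaw),0]); z=np.array([0,0,-1.]); x=np.cross(d,z)
    m=np.stack([x,d,z],1)
    if tilt:
        f=yaw-np.pi/2; ax=np.array([-np.sin(f),np.cos(f),0])   # rotate -Z toward +x of frame
        m=R.from_rotvec(-ax*tilt).as_matrix()@m
    return R.from_matrix(m).as_rotvec()
rad=np.radians
RED=np.array([.5065,.2842]); HOLE=np.array([.6762,.0200]); ORA=HOLE+np.array([-.0021,-.0499])
READ=np.array([.618,-.2]); BUT=np.array([.4197,.2265]); CR=np.array([.5201,.4316,.045]); CY=rad(7.0)
E
python3 - <<'E'
from h import *
for s in(0,np.pi):
    for n,p,o in(("high",(.45,-.45,.45),down(rad(-6)+s)),("red",(*RED,.112),down(rad(-6)+s)),("hole",(*HOLE,.096),down(rad(-6)+s)),("ora",(*ORA,.11),down(rad(-6)+s)),
      ("read",(*READ,.009),down(rad(97)+s)),("cr",(*CR[:2],.06),down(rad(97)+s,rad(20) if s==0 else -rad(20))),("but",(*BUT,.15),down(rad(97)+s)),("but2",(*BUT,.15),down(rad(-6)+s))):
        q=manip.ik(p,o); print(s>0,n,None if q is None else np.round(q,2), R.from_rotvec(o).as_matrix()[:,2].round(2))
print(R.from_rotvec(manip.get_ee_rot()).as_matrix().round(2))
E
```

```text
False high [ 0.85  0.3  -0.2   1.08  0.06  1.76  0.57] [ 0. -0. -1.]
False red [ 0.22  0.49 -1.02  1.75  0.45  1.16 -1.04] [ 0. -0. -1.]
False hole [ 0.32  0.56 -0.58  1.53  0.32  1.15 -0.42] [ 0. -0. -1.]
False ora [ 0.38  0.53 -0.55  1.52  0.29  1.17 -0.33] [ 0. -0. -1.]
False read [ 0.64  0.6  -0.53  1.66  0.35  0.98  1.69] [-0. -0. -1.]
False cr [ 0.01  0.71 -1.19  1.81  1.11  1.08  0.1 ] [ 0.34  0.04 -0.94]
False but [ 0.47  0.19 -1.13  1.94  0.19  1.12  0.96] [-0. -0. -1.]
False but2 [ 0.49  0.19 -1.15  1.94  0.2   1.13 -0.85] [ 0. -0. -1.]
True high [ 0.58  0.29  0.2   1.1  -0.06  1.75 -2.49] [-0. -0. -1.]
True red [ 0.27  0.53 -1.09  1.75  0.51  1.18  2.07] [-0. -0. -1.]
True hole [ 0.63  0.76 -1.1   1.51  0.69  1.3   2.49] [-0. -0. -1.]
True ora [ 0.71  0.74 -1.1   1.5   0.67  1.31  2.58] [-0. -0. -1.]
True read [ 0.41  0.55 -0.21  1.67  0.14  0.94 -1.3 ] [ 0. -0. -1.]
True cr [-0.99  0.38  0.13  1.86  0.31  0.68 -2.54] [ 0.34  0.04 -0.94]
True but [ 0.49  0.19 -1.16  1.94  0.2   1.13 -2.19] [ 0. -0. -1.]
True but2 [ 0.45  0.18 -1.1   1.94  0.18  1.12  2.31] [-0. -0. -1.]
[[ 0.91  0.42 -0.  ]
 [ 0.42 -0.91  0.  ]
 [ 0.   -0.   -1.  ]]
```

```bash
python3 - <<'E'
from h import *
o=down(rad(-6))
manip.movep((.5,-.4,.45),o); manip.movep((.6,.05,.42),o); manip.movep((*RED,.28),o)
manip.gripper_to(.05)
manip.move_l((*RED,.15),speed=.2)
im=cam("top"); save(im,"hover.png",(130,190,230,275),5)
manip.move_l((*RED,.112),speed=.1)
f0=np.array(manip.get_ft_force())
manip.gripper_to(.0,60)
print("gap",manip.get_finger_gap(),manip.get_grasp_force(),"dF",np.array(manip.get_ft_force())-f0,f0,manip.get_tcp_pos(),manip.get_q(),manip.get_clock())
E
```

```text
gap 0.02187070398402015 58.89734914060682 dF [-0.86774839 -0.98553591  5.07081532] [-0.18890515 -0.18424999  0.74683231] [0.50697029 0.28457419 0.11294652] [-0.0212002   0.3761504  -0.68540039  1.75700942  0.26426264  1.1007938
 -0.89770433] 7.55
```

```bash
python3 - <<'E'
from h import *
manip.move_l((*RED,.18),speed=.1)
print("gap",manip.get_finger_gap(),manip.get_ft_force())
manip.move_l((*RED,.24),speed=.25)
manip.move_l((*HOLE,.24),speed=.25)
im=cam("side"); save(im,"s1.png",(190,110,290,200),5)
manip.move_l((*HOLE,.140),speed=.2)
b=np.array(manip.get_ft_force())
for z in(.130,.122,.114,.106,.100,.097):
    manip.move_l((*HOLE,z),speed=.05); f=np.array(manip.get_ft_force())-b; print(z,manip.get_tcp_pos(),f.round(1))
    if f[2]>15: break
print(manip.get_clock())
E
```

```text
gap 0.022211729807949183 [ 0.45022387  0.3864503  -1.05067757]
0.13 [0.676188   0.01997833 0.13012227] [ 0.2 -0.3 -0.1]
0.122 [0.67589143 0.01992569 0.12144531] [ 1.5  0.5 -0.9]
0.114 [0.67589066 0.0199287  0.11343091] [ 0.5 -0.8 -0.2]
0.106 [0.67592002 0.01995613 0.10548073] [-0.9 -0.  -0.2]
0.1 [0.67594585 0.01999256 0.09955222] [ 0.1  0.3 -0.4]
0.097 [0.67631368 0.02005869 0.09706543] [ 1.2  0.1 -0.4]
12.675
```

View pics/s1.png

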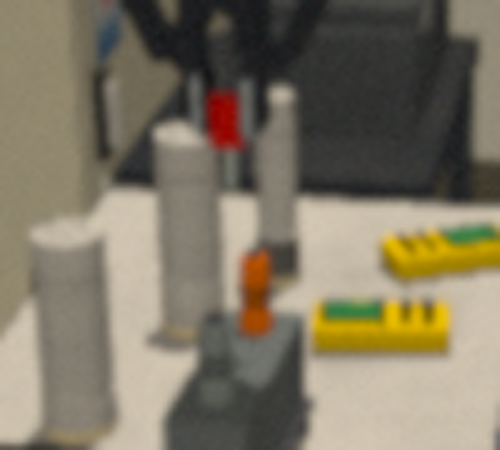

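```bash
python3 - <<'E'
from h import *
from fit import sel
for z in(.0955,.094):
    manip.move_l((*HOLE,z),speed=.05); f=np.array(manip.get_ft_force()); print(z,manip.get_tcp_pos()[2],f.round(1))
    if f[2]>10: break
manip.gripper_to(.05); manip.hold(.2)
manip.move_l((*HOLE,.20),speed=.25)
manip.move_l((*ORA,.20),speed=.25)
manip.move_l((*HOLE+np.array([-.05,.35]),.25),speed=.4) if False else None
im=cam("side");P=cloud(im); save(im,"s2.png",(190,110,290,200),5)
px=im["pixels"].astype(int); m=(px[...,0]>120)&(px[...,1]<60)&(px[...,2]<60)
q=P[m]; q=q[(abs(q[:,0]-.675)<.04)&(abs(q[:,1]-.02)<.04)]; print(len(q),q.mean(0) if len(q) else 0, q.max(0) if len(q) else 0,manip.get_clock())
E
```

```text
0.0955 0.0970070850972301 [-4.4 -0.4 11. ]
42 [0.66998464 0.02486116 0.10340428] [0.67724247 0.03534586 0.11304492] 14.475
```

View pics/s2.png

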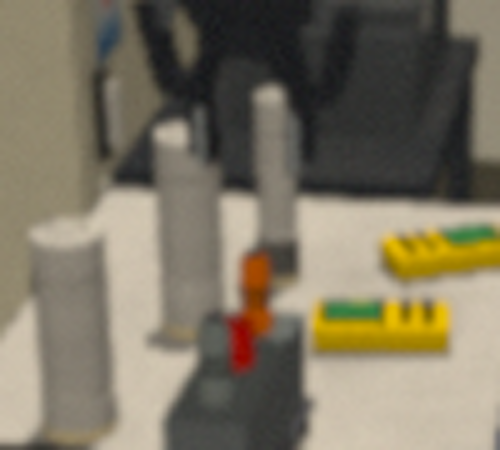

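The picture shows the red head sitting on the stand face at crop (242,343). Contact came at the expected home height, so the plug is parked. Next is the orange probe.

```bash
python3 - <<'E'
from h import *
manip.move_l((*ORA,.112),speed=.15)
f0=np.array(manip.get_ft_force()); manip.gripper_to(0.,60)
p=np.array(manip.get_tcp_pos()); print("gap",manip.get_finger_gap(),"dF",(np.array(manip.get_ft_force())-f0).round(1),p)
manip.move_l((*ORA,.26),speed=.2)
print("gap",manip.get_finger_gap())
manip.move_l((*RED,.26),speed=.3)
manip.move_l((*RED,p[2]+.016+.06),speed=.2)
im=cam("side"); save(im,"s3.png",(250,170,350,260),5)
b=np.array(manip.get_ft_force()); home=p[2]+.016
for d in(.050,.042,.034,.022,.010,.003,0,-.0015):
    manip.move_l((*RED,home+d),speed=.06); f=np.array(manip.get_ft_force())-b; print(d,(np.array(manip.get_tcp_pos())-[*RED,home]).round(4),f.round(1))
    if f[2]>12: break
print(manip.get_clock())
E
```

```text
gap 0.0180685437597746 dF [-1.5  0.6  5.7] [ 0.67473492 -0.02980716  0.11336279]
gap 0.018090725850368895
0.05 [-0.   -0.    0.05] [-0.8 -0.   0.5]
0.042 [-0.0002 -0.      0.0415] [-1.   1.4  0.9]
0.034 [-0.0002 -0.0001  0.0335] [-0.3  0.2  0.4]
0.022 [-0.0002 -0.      0.0215] [-0.6  0.6  0. ]
0.01 [-0.0002 -0.0001  0.0095] [-0.5  1.2  0.2]
0.003 [-0.0002 -0.      0.0026] [-0.9  1.7  0.7]
0 [ 0.0001 -0.      0.0001] [-0.9  0.   0.7]
-0.0015 [ 0.0002  0.0001 -0.0001] [-5.9 -1.7 13.9]
20.725
```

```bash
python3 - <<'E'
from h import *
from fit import *
manip.gripper_to(.05); manip.hold(.15)
manip.move_l((*RED,.30),speed=.3)
o=down(rad(97))
manip.movep((.62,.05,.32),o); manip.gripper_to(.078)
manip.movep((*READ,.12),o)
im=cam("side");P=cloud(im)
px=im["pixels"].astype(int); m=(px[...,0]>180)&(px[...,1]<140)&(px[...,1]>50)&(px[...,2]<60)
q=P[m]; q=q[(abs(q[:,0]-.505)<.04)&(abs(q[:,1]-.284)<.04)]; print("orange",len(q),q.mean(0),q.min(0),q.max(0))
manip.move_l((*READ,.0095),speed=.12)
print(manip.get_tcp_pos(),np.round(manip.get_ft_force(),1))
manip.gripper_to(0.,50)
print("gap",manip.get_finger_gap(),manip.get_tcp_pos(),np.round(manip.get_ft_force(),1))
manip.move_l((*READ,.10),speed=.15)
print("gap",manip.get_finger_gap(),manip.get_q(),manip.get_clock())
q=manip.ik((*CR[:2],.12),down(rad(97),rad(20))); print(q)
E
```

```text
orange 9 [0.5039819  0.28959047 0.1501432 ] [0.49984698 0.28642184 0.14851873] [0.50900097 0.29190361 0.15220167]
[ 0.61866903 -0.20010641  0.01041552] [ 0.8  0.8 -0.2]
gap 0.049018695520995595 [ 0.61863114 -0.20028242  0.01053513] [-1.3  0.1  6. ]
gap 0.04909283761952332 [ 0.76029574  0.53099127 -0.6897925   1.59383107  0.36094718  1.14927916
  1.68111786] 27.75
[-0.03983944  0.53163871 -1.07147145  1.76642771  0.8793484   1.03579563
  0.25221849]
```

```bash
python3 - <<'E'
from h import *
o=down(rad(97)); ot=down(rad(97),rad(20))
manip.movep((.63,.0,.32),o); manip.movep((.57,.38,.30),ot)
x=np.array([np.cos(CY)*np.cos(rad(20)),np.sin(CY)*np.cos(rad(20)),np.sin(rad(20))]); n=-R.from_rotvec(ot).as_matrix()[:,2]
T=CR+x*.0015+n*.012
manip.movep(T+n*.09,ot); manip.move_l(T+n*.03,speed=.12)
im=cam("side");save(im,"s4.png",(215,230,345,335),5)
b=np.array(manip.get_ft_force())
for d in(.015,.006,.002,0,-.0015):
    manip.move_l(T+n*d,speed=.05); f=np.array(manip.get_ft_force())-b; print(d,(np.array(manip.get_tcp_pos())-T).round(4),f.round(1))
    if np.linalg.norm(f)>8: break
print(manip.get_finger_gap(),manip.get_clock())
E
```

```text
0.015 [-0.0052 -0.0008  0.0137] [-1.3 -0.5 -0.5]
0.006 [-0.0021 -0.0005  0.0052] [ 0.3 -0.7 -0.7]
0.002 [-0.0007 -0.0002  0.0016] [ 0.3 -0.6 -1.2]
0 [-0.     -0.     -0.0001] [ 0.3 -1.  -1.1]
-0.0015 [ 0.0003  0.0002 -0.0005] [-5.7 -5.7 10.1]
0.04894535883064095 33.325
```

View pics/s4.png

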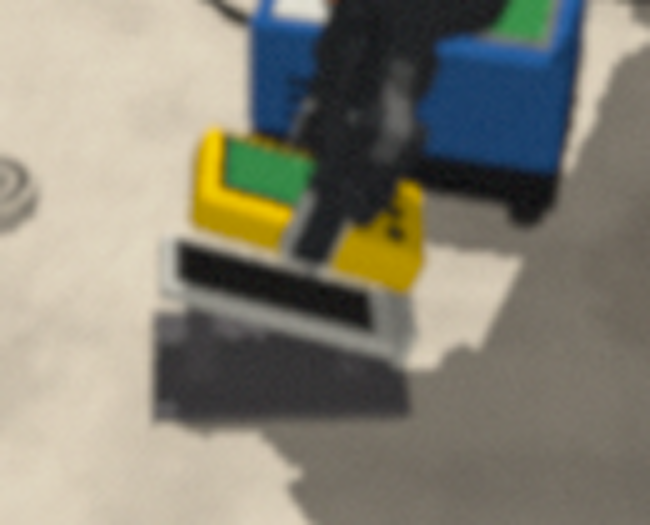

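The reader (crop (305,205)) hovered parallel over the seat. Contact then came within 1 mm of the expected height. I release it and check.

```bash
python3 - <<'E'
from h import *
from fit import *
ot=down(rad(97),rad(20)); n=-R.from_rotvec(ot).as_matrix()[:,2]
manip.gripper_to(.066); manip.hold(.15)
p=np.array(manip.get_tcp_pos()); manip.move_l(p+n*.12,speed=.2)
manip.movep((.5,.28,.30),down(rad(-6))); manip.gripper_to(0.)
manip.movep((*BUT,.2),down(rad(-6)))
xs=np.array([np.cos(CY)*np.cos(rad(20)),np.sin(CY)*np.cos(rad(20)),np.sin(rad(20))]); ys=np.array([-np.sin(CY),np.cos(CY),0])
for nm in("top","side"):
    im=cam(nm);P=cloud(im); px=im["pixels"].astype(int)
    m=(px[...,0]>130)&(px[...,2]<90)&(px[...,0]-px[...,2]>70)|((px[...,1]>px[...,0]+25)&(px[...,1]>px[...,2]+20))
    q=P[m]; q=q[(np.hypot(q[:,0]-.52,q[:,1]-.43)<.08)]; L=(q-CR)@np.stack([xs,ys,n],1)*1000
    t=L[L[:,2]>17]; c,s,a=cv2.minAreaRect(t[:,:2].astype(np.float32)); print(nm,len(t),np.round(c,1),np.round(s,1),round(a,1),"z",np.median(t[:,2]).round(1), "xz slope",np.polyfit(t[:,0],t[:,2],1)[0].round(3))
    save(im,nm+"5.png",(95,190,225,290) if nm=="top" else (215,190,345,335),5 if nm=="top" else 4)
print(manip.get_tcp_pos(),manip.get_clock())
E
```

```text
top 432 [ 2.6 -1.6] [98.4 48. ] 0.9 z 23.3 xz slope 0.015
side 640 [1.  3.5] [98.4 50.7] 1.0 z 22.2 xz slope -0.0
[0.42094248 0.22743603 0.20128615] 36.9333
```

View pics/side5.png

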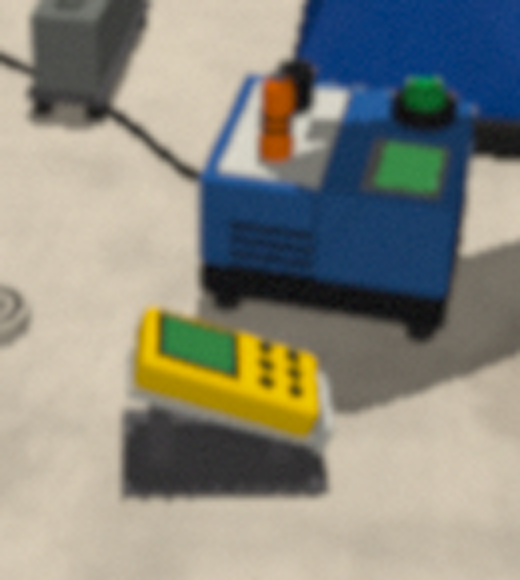

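The reader lies flat on the seat, at crop (235,370). It measures about x=+2, y=+1, z≈0 mm in the seat frame. The orange probe is home at crop (277,118). Now the button, at crop (423,92).

```bash
python3 - <<'E'
from h import *
print(manip.get_finger_gap())
manip.move_l((*BUT,.140),speed=.1); b=np.array(manip.get_ft_force())
z=.132
while z>.105:
    manip.move_l((*BUT,z),speed=.03); f=np.array(manip.get_ft_force())-b; p=manip.get_tcp_pos(); print(round(z,4),round(p[2],4),f.round(1))
    if f[2]>16: break
    z-=.0015
manip.hold(.4); print(manip.get_clock(),(np.array(manip.get_ft_force())-b).round(1))
E
```

```text
-0.00012640383046902593
0.132 0.1319 [-1.4 -0.6 -0. ]
0.1305 0.1305 [0.5 0.3 0.7]
0.129 0.1291 [ 0.1 -0.9  2. ]
0.1275 0.1276 [0.3 0.6 3.2]
0.126 0.1261 [0.8 0.4 4.5]
0.1245 0.1246 [0.3 0.1 5. ]
0.123 0.1239 [-3.2 -1.9 16.7]
40.0 [-4.  -2.5 17.1]
```

```bash
python3 - <<'E'
from h import *
manip.move_l((*BUT,.22),speed=.15); manip.movep((.5,.2,.35),down(rad(-6))); manip.movep((.62,-.1,.40),down(rad(-6))); manip.hold(.5)
for nm,rois in(("top",((165,229),(262,172))),("side",())):
    im=cam(nm); P=cloud(im); save(im,nm+"6.png")
    from fit import sel
    for k,c,z in(("orange",(.5065,.284),(.135,.17)),("black",(.500,.224),(.118,.14)),("redtop",(.676,.02),(.100,.125)),("grey",(.677,.07),(.125,.15))):
        q=sel(P,c,.018,*z); print(nm,k,len(q),q.mean(0).round(4) if len(q) else "")
c=cv2.imread("pics/side6.png")[100:340,180:350]; cv2.imwrite("pics/final.png",cv2.resize(c,None,fx=2.5,fy=2.5,interpolation=cv2.INTER_CUBIC))
print(manip.get_clock())
E
```

```text
top orange 47 [0.5077 0.28   0.1506]
top black 65 [0.5013 0.2231 0.1284]
top redtop 58 [0.6768 0.0197 0.1127]
top grey 41 [0.6783 0.0684 0.1356]
side orange 68 [0.5054 0.289  0.1458]
side black 53 [0.4971 0.2284 0.1256]
side redtop 31 [0.6707 0.0249 0.1081]
side grey 32 [0.6761 0.0745 0.1321]
43.3083
```

View pics/final.png

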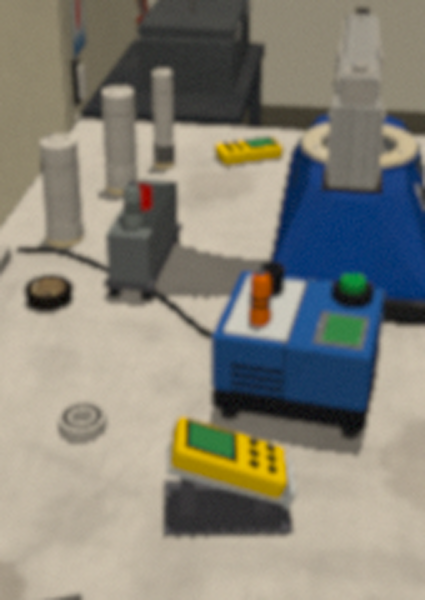

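The final view shows the red plug in the stand at (145,197), the orange probe in the well at (262,298), the reader on the cradle at (230,457) and the button up at (353,283). The measured heights match fully home.

```bash
python3 -c "
from workcell import manip
print(manip.sign_off())"
```

```text
the job is handed in; nothing more can be done
None
```

The job is handed in after about 43 s of the 72 s allowed: red plug parked, orange probe home, reader on the cradle, and button pressed to its stop and released; sign-off returned no verdict.

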